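# Shift the demonstration gearbox into the slot marked green

### The arm

A 6-joint arm with a two-finger parallel gripper is mounted at the origin on the work surface. World frame = base frame: x ahead of the robot, y to its left, z up, the work surface at z = 0. Lengths are in m, angles in rad, forces in N, time in s.
With the tool pointing down it reaches from about 0.25 to 0.725 m from the base axis. Payload 9.7 kg.
Tool frame: the origin (TCP) lies on the centre line of the jaws, within the pads' length; the fingertips stand ahead of it and the grasp point (between the pads) lies 3 mm ahead of it (finger_overhang is the y of the fingertips in the tool frame, in m); y points along the fingers, x is the direction in which the jaws open and shut, and the axes are right-handed (so a half turn about y gives the same grasp; the last joint's range is limited). The gripper opens to 85 mm and grips with 20 to 120 N. Pads are 22 mm wide; open, the fingers measure 114 mm over their backs; the gripper's body (76 mm by 85 mm) begins 54 mm behind the grasp point. The pads swing forward as they close: fully open they stand 13 mm farther back than shut.
Start: joints at [-1.114, 0.087, 0.176, 1.66, 0, 1.571], TCP at [0.243, -0.494, 0.253] pointing down, gripper open.
Joint ranges: [-3.13, 3.13], [-0.85, 1.81], [-1.15, 1.24], [-2.2, 2.28], [-1.44, 1.52], [-3.14, 3.14]. Speed limits (rad/s): [2.22, 2.22, 2.57, 3.14, 3.14, 3.14].

### API

Orientations are given as a rotation vector (axis times angle).
In Python, from workcell import observe, read_camera, get_calibration, job_done, search_frame, regions_of, place_of, finger_overhang gives the robot as it stands.
- The arm moves only by the tool step_arm, never from a script. Its argument "steps" is a list that holds one entry, the list of rows, each a list of 7 numbers: the opening, from -1 (shut) to 1 (fully open), then the shift along the tool's x, y, z in m, then the turn, a rotation vector about the tool's x, y, z in degrees. A call has 1 to 10 rows; each row shifts and turns the commanded pose from where the row before left it, along the tool's axes as they then stand; what a row does not reach is not made up. A row lasts 1/10 s, in which the tool goes at most 50 mm and 8.59 degrees, less where a joint would pass 70% of its speed; a pose out of reach is approached as far as the arm can. A call with a gripper value outside its range is refused whole. The fingers move at their own pace and stop on an object; "force" is the grip in N (left out, the last holds). Time passes only in rows, so rows that do not move let the fingers close. It gives the time, the measured TCP pose, the force and the opening at its end, in the units of the state.
- observe(): the state, without advancing time (a new reading comes with each control period).
- read_camera(name): name is "side" or "top"; returns (picture, depth): 480x640x3 uint8, red, green, blue; 480x640 float32, m along the optical axis (not along the pixel's ray), 0 where there is no reading.
- get_calibration(name): a dict with "mtx" (3x3 intrinsics, pixels), "dist" ([k1, k2, p1, p2, k3] as OpenCV has them; the pictures are not rectified), "origin" and "rotation" of the camera in the world. Camera axes: x right, y down, z forward; pixel columns grow to the right and rows downward; lengths in m; the calibration is good to about 2 mm. A picture is of the moment at which its call begins. get_calibration takes no time and is no camera call.
- job_done(): hands the job in, once; it reports no verdict.
Trained networks look in the newest picture that a camera, given by its name, has taken for a name from the list of things; names that differ only in an ending like _2 or _b are one class to them, and where a whole thing is asked for, a point or a joint stands for the part that bears it (a point fixed in the world has none). Each returns a list of dicts, best first, with "confidence" (0 to 1); they miss things now and then, are a little off and sometimes report something else, mostly with a low value. They report only what shows in the picture. A call takes as long as a camera call.
- search_frame(camera, label): "extent" ([left, top, right, bottom] in pixels, round what is visible of it).
- regions_of(camera, label): "region" (480x640 bool, what is visible of it) and "extent" ([left, top, right, bottom] in pixels, round what is visible of it).
- place_of(camera, label): "at" ([row, column] in pixels: a listed point, or the origin of a listed thing).
The state is a dict: "time_s": time; "joint_positions": joint angles; "dq": joint speeds; "effort": joint torques, N m; "ee_pos": TCP position; "tool_rot": TCP orientation; "force": force on the tool from outside, world axes, zero at the start; "ft_torque": the same for the moment, N m; "width": opening from 0.0 (shut) to 1.0 (fully open).
Only numpy, scipy, OpenCV 4.12 (cv2) and the standard library are available. Lean on these libraries where they do the work, as an engineer would, in place of code of your own. Each camera call takes 0.05 s, during which the arm holds its last target. There are 200 camera calls.

### The job

Shift the classroom's demonstration gearbox into the gear marked green: with your fingertips push its white-knobbed lever out of the middle channel, along the cross channel and fully home into the slot beside the green disc, and leave it there. Push from outside only: do not take the knob or stem between the fingers, and do not shift into the red, blue or yellow slot on the way. Leave everything else on the board and table where it is.

Things in the scene. Friction and masses are not known exactly. Their poses are not given: they have to be found in the camera images.
- gearbox: teaching model of a gearbox, fixed, turned by up to 0.4 rad: grey housing 170 x 170 mm with a mid-grey gate plate as its top (165 x 165 mm, top face 120 mm above the table; on it only the lever and four discs), on a plywood board 300 x 260 x 18 mm. Origin on the table under the gate's centre; x fore-aft (away from the robot at yaw 0), y to the left, z up
- gate_center (a point): centre of the gate on the plate's top face, axes as the gearbox's. The gate is a double H: three channels along x at y = -28, 0, +28 mm, 17 mm wide, each reaching 36 mm either way, joined at x = 0 by one cross channel along y, 20 mm wide. Four round-nosed ribs between them stop the 12 mm stem. The middle channel has no discs
- lever_fore (a joint): fore-aft lean of the lever in rad: 0 = upright in the cross channel (neutral), + leans to the gearbox's +x; stops at -0.31 and +0.31, which are the fully home positions of the slots. The lever can change channel only while within about 0.04 rad of 0. It starts in the middle channel, at any value
- lever_side (a joint): sideways lean of the lever in rad: 0 = middle channel, + leans to the gearbox's +y; about +0.31 or -0.31 (its stops) in the outer channels
- knob (a point): centre of the lever's white ball knob, 34 mm diameter; z along the stem, upwards. The stem, 12 mm thick, resists with about 2 N at the knob and stays where it is left (no spring)
- pivot (a point): point inside the housing, 30 mm above the gearbox's origin, about which the lever leans; the knob's centre is 170 mm from it (200 mm above the table when upright, 184 mm in a corner slot). In the gearbox frame the knob stands at x = 170 sin(fore) cos(side), y = 170 sin(side) mm
- green_marker: flat green disc, 26 mm across and 4 mm thick, fixed on top of the gate plate just beyond the outer end of one of the four corner slots, which it marks; origin at the centre of its underside. In the gearbox frame it lies at x = +52 or -52 mm, y = +28 or -28 mm, z = 120 mm; which corner has which colour changes from run to run
- red_marker: flat red disc, 26 mm across and 4 mm thick, fixed on top of the gate plate just beyond the outer end of one of the four corner slots, which it marks; origin at the centre of its underside. In the gearbox frame it lies at x = +52 or -52 mm, y = +28 or -28 mm, z = 120 mm; which corner has which colour changes from run to run
- blue_marker: flat blue disc, 26 mm across and 4 mm thick, fixed on top of the gate plate just beyond the outer end of one of the four corner slots, which it marks; origin at the centre of its underside. In the gearbox frame it lies at x = +52 or -52 mm, y = +28 or -28 mm, z = 120 mm; which corner has which colour changes from run to run
- yellow_marker: flat yellow disc, 26 mm across and 4 mm thick, fixed on top of the gate plate just beyond the outer end of one of the four corner slots, which it marks; origin at the centre of its underside. In the gearbox frame it lies at x = +52 or -52 mm, y = +28 or -28 mm, z = 120 mm; which corner has which colour changes from run to run
- loose_gear: brass gear wheel, about 50 mm across, 10 mm thick, lying on the gearbox's board on the robot's side; origin under its centre. Loose; only to be left where it is.
- weight: brass balance weight, 28 mm diameter, 43 mm tall, standing on the gearbox's board on the robot's side; origin under its centre. Loose; only to be left where it is.
- tape: roll of tape lying flat, 96 mm across, 24 mm high, on the table left of the gearbox; origin under its centre. Loose; only to be left where it is.
- screwdriver: orange-handled screwdriver lying on the table right of the gearbox; origin under the tool, x along it. Loose; only to be left where it is.
- pencil_cup: empty blue cup, 72 mm across, 100 mm tall, on the table left of the gearbox; origin under its centre. Loose; only to be left where it is.
- brick: red plastic block 64 x 32 x 20 mm on the table right of the gearbox; origin under its centre. Loose; only to be left where it is.
- glue: white glue bottle with orange cap, 44 mm diameter, 110 mm tall, on the table right of the gearbox; origin under its centre. Loose; only to be left where it is.

How it is judged:
At the end, for the whole second after the job is handed in: The lever stands at rest in the corner slot whose end carries the green disc: leaning fore-aft at least 0.25 rad (of 0.31) towards that disc, and sideways at least 0.22 rad towards it (((x of green_marker in the frame of gearbox above 0 m and y of green_marker in the frame of gearbox above 0 m and value of joint lever_fore above 0.25 rad and value of joint lever_side above 0.22 rad) or (x of green_marker in the frame of gearbox above 0 m and y of green_marker in the frame of gearbox below 0 m and value of joint lever_fore above 0.25 rad and value of joint lever_side below -0.22 rad) or (x of green_marker in the frame of gearbox below 0 m and y of green_marker in the frame of gearbox above 0 m and value of joint lever_fore below -0.25 rad and value of joint lever_side above 0.22 rad) or (x of green_marker in the frame of gearbox below 0 m and y of green_marker in the frame of gearbox below 0 m and value of joint lever_fore below -0.25 rad and value of joint lever_side below -0.22 rad)) and velocity of joint lever_fore between -0.05 and 0.05 rad/s and velocity of joint lever_side between -0.05 and 0.05 rad/s); the robot touches nothing.
It fails at once if the lever is shifted more than half way into the red slot ((x of red_marker in the frame of gearbox above 0 m and y of red_marker in the frame of gearbox above 0 m and value of joint lever_fore above 0.17 rad and value of joint lever_side above 0.15 rad) or (x of red_marker in the frame of gearbox above 0 m and y of red_marker in the frame of gearbox below 0 m and value of joint lever_fore above 0.17 rad and value of joint lever_side below -0.15 rad) or (x of red_marker in the frame of gearbox below 0 m and y of red_marker in the frame of gearbox above 0 m and value of joint lever_fore below -0.17 rad and value of joint lever_side above 0.15 rad) or (x of red_marker in the frame of gearbox below 0 m and y of red_marker in the frame of gearbox below 0 m and value of joint lever_fore below -0.17 rad and value of joint lever_side below -0.15 rad)).
It fails at once if the lever is shifted more than half way into the blue slot ((x of blue_marker in the frame of gearbox above 0 m and y of blue_marker in the frame of gearbox above 0 m and value of joint lever_fore above 0.17 rad and value of joint lever_side above 0.15 rad) or (x of blue_marker in the frame of gearbox above 0 m and y of blue_marker in the frame of gearbox below 0 m and value of joint lever_fore above 0.17 rad and value of joint lever_side below -0.15 rad) or (x of blue_marker in the frame of gearbox below 0 m and y of blue_marker in the frame of gearbox above 0 m and value of joint lever_fore below -0.17 rad and value of joint lever_side above 0.15 rad) or (x of blue_marker in the frame of gearbox below 0 m and y of blue_marker in the frame of gearbox below 0 m and value of joint lever_fore below -0.17 rad and value of joint lever_side below -0.15 rad)).
It fails at once if the lever is shifted more than half way into the yellow slot ((x of yellow_marker in the frame of gearbox above 0 m and y of yellow_marker in the frame of gearbox above 0 m and value of joint lever_fore above 0.17 rad and value of joint lever_side above 0.15 rad) or (x of yellow_marker in the frame of gearbox above 0 m and y of yellow_marker in the frame of gearbox below 0 m and value of joint lever_fore above 0.17 rad and value of joint lever_side below -0.15 rad) or (x of yellow_marker in the frame of gearbox below 0 m and y of yellow_marker in the frame of gearbox above 0 m and value of joint lever_fore below -0.17 rad and value of joint lever_side above 0.15 rad) or (x of yellow_marker in the frame of gearbox below 0 m and y of yellow_marker in the frame of gearbox below 0 m and value of joint lever_fore below -0.17 rad and value of joint lever_side below -0.15 rad)).
It fails at once if the knob or stem is taken between the fingers (x of the grasp point in the frame of knob between -0.009 and 0.009 m and y of the grasp point in the frame of knob between -0.009 and 0.009 m and z of the grasp point in the frame of knob between -0.07 and 0.02 m).
It fails at once if a loose thing on the board or the table is moved more than 25 mm, lifted or carried off (distance of any of loose_gear, weight, tape, screwdriver, pencil_cup, brick, glue from where it was at the start of the episode above 0.025 m).
It also fails if it takes over 54 s, if anything falls off the work surface, if the arm or the gripper's body presses on something with over 40 N, if the wrist force passes 120 N, or if a joint passes its speed limit or range.

## Working session

There is one attempt and no reset: what is moved stays moved. The work goes in short steps, Python scripts to look and compute and a tool call to move; the robot and the scene stay as the last step left them, time stands still between calls to the robot, and variables do not carry over. Pictures are saved under pics/ and viewed, about 8 in all and at most 12, crops included, and the job is handed in when it is done.

Besides the shell and the picture viewer there is one more tool, called in YAML: its name, and indented under it one key for each argument. step_arm: Moves the arm, as the interface text tells. Its arguments: {"type":"object","properties":{"steps":{"type":"array","items":{"type":"array","items":{"type":"array","items":{"type":"number"}}}},"force":{"type":"number"}},"required":["steps"]}

```bash
mkdir -p pics; ls
cat > h.py <<'E'
import numpy as np,cv2
from workcell import *
from scipy.spatial.transform import Rotation as R
def ray(c,px):
    k=get_calibration(c);u=cv2.undistortPoints(np.array([[px]],float),np.array(k["mtx"]),np.array(k["dist"]))[0,0]
    return np.array(k["origin"]),np.array(k["rotation"])@np.array([u[0],u[1],1])
def at_z(c,px,z):
    o,d=ray(c,px);return o+d*(z-o[2])/d[2]
def at_d(c,px,depth):
    o,d=ray(c,px);return o+d*depth
def proj(c,p):
    k=get_calibration(c);Rm=np.array(k["rotation"]);q=Rm.T@(np.array(p)-np.array(k["origin"]))
    return cv2.projectPoints(q[None],np.zeros(3),np.zeros(3),np.array(k["mtx"]),np.array(k["dist"]))[0].ravel()
E
python3 - <<'E'
from h import *
np.set_printoptions(precision=4,suppress=True)
s=observe();print(s["time_s"],s["ee_pos"],s["tool_rot"],s["width"],"overhang",finger_overhang if not callable(finger_overhang) else finger_overhang())
print(R.from_rotvec(s["tool_rot"]).as_matrix())
for c in("top","side"):
    im,d=read_camera(c);cv2.imwrite(f"pics/{c}0.png",im[:,:,::-1])
    k=get_calibration(c);print(c,k["origin"],np.array(k["rotation"]))
    for l in("green_marker","red_marker","blue_marker","yellow_marker","knob","gate_center"):
        r=place_of(c,l)
        for q in r[:2]:
            a=q["at"];z={"knob":.2}.get(l,.12)
            print(c,l,round(q["confidence"],2),a,at_z(c,(a[1],a[0]),z))
E
```

```text
pics
0.0 [ 0.2425 -0.4934  0.2526] [-1.3906  0.8673 -0.8655] 0.9961709870006039 overhang 0.022
[[ 0.4411 -0.0006  0.8975]
 [-0.8975  0.0012  0.4411]
 [-0.0014 -1.      0.    ]]
top [ 0.45   -0.0036  1.1968] [-2.1858  2.1915 -0.093 ]Traceback (most recent call last):
  File "<stdin>", line 12, in <module>
  File "h.py", line 8, in at_z
    o,d=ray(c,px);return o+d*(z-o[2])/d[2]
                                      ~^^^
IndexError: invalid index to scalar variable.
```

```bash
sed -i 's/np.array(k\["rotation"\])/R.from_rotvec(k["rotation"]).as_matrix()/' h.py
python3 - <<'E'
from h import *
np.set_printoptions(precision=4,suppress=True)
for c in("top","side"):
    im,d=read_camera(c);cv2.imwrite(f"pics/{c}0.png",im[:,:,::-1])
    k=get_calibration(c);print(c,k["origin"],R.from_rotvec(k["rotation"]).as_matrix().ravel())
    for l in("green_marker","red_marker","blue_marker","yellow_marker","knob","gate_center","pencil_cup","glue"):
        r=place_of(c,l)
        for q in r[:2]:
            a=q["at"];z={"knob":.2,"pencil_cup":0,"glue":0}.get(l,.12)
            print(c,l,round(q["confidence"],2),a,at_z(c,(a[1],a[0]),z))
    for q in regions_of(c,"knob")[:2]:
        ys,xs=np.nonzero(q["region"]);dd=d[ys,xs];dd=dd[dd>0]
        px=((xs.min()+xs.max())/2,(ys.min()+ys.max())/2)
        print("region",q["confidence"],q["extent"],len(xs),px,"depth min/med",dd.min(),np.median(dd), at_d(c,px,np.percentile(dd,5)))
E
```

```text
top [ 0.45   -0.0036  1.1968] [-0.003  -0.9972  0.0742 -0.9999  0.0022 -0.0108  0.0106 -0.0742 -0.9972]
top green_marker 0.39 [255.0, 292.0] [0.5035 0.0424 0.12  ]
top red_marker 0.58 [203.9, 309.5] [ 0.6281 -0.0002  0.12  ]
top blue_marker 0.53 [211.6, 282.0] [0.6093 0.0668 0.12  ]
top yellow_marker 0.63 [244.1, 315.6] [ 0.5298 -0.0147  0.12  ]
top knob 0.6 [247.1, 303.3] [0.5172 0.0137 0.2   ]
top gate_center 0.93 [227.2, 300.5] [0.571  0.0218 0.12  ]
top pencil_cup 0.97 [195.1, 155.3] [0.6734 0.42   0.    ]
top glue 0.87 [304.9, 468.7] [ 0.3736 -0.4277  0.    ]
region 0.74 [294.1, 236.1, 307.5, 247.5] 161 (np.float64(302.5), np.float64(242.0)) depth min/med 0.98600787 0.99219316 [0.5277 0.0152 0.2119]
side [0.1409 0.8007 0.9957] [-0.8952 -0.3191  0.3112 -0.4455  0.6148 -0.6509  0.0164 -0.7213 -0.6925]
side red_marker 0.57 [233.6, 285.7] [0.6167 0.0106 0.12  ]
side blue_marker 0.47 [252.8, 272.7] [0.6121 0.0764 0.12  ]
side yellow_marker 0.45 [243.2, 331.3] [ 0.512 -0.009  0.12 ]
side knob 0.64 [225.9, 324.3] [0.5135 0.0256 0.2   ]
side gate_center 0.89 [246.3, 299.9] [0.5691 0.0316 0.12  ]
side pencil_cup 0.58 [393.3, 162.5] [0.6739 0.4149 0.    ]
side glue 0.7 [199.3, 438.1] [ 0.3769 -0.4107 -0.    ]
region 0.71 [312.6, 216.2, 329.4, 249.6] 300 (np.float64(318.5), np.float64(232.0)) depth min/med 1.1661017 1.1776856 [0.5194 0.0404 0.1924]
```

View pics/top0.png

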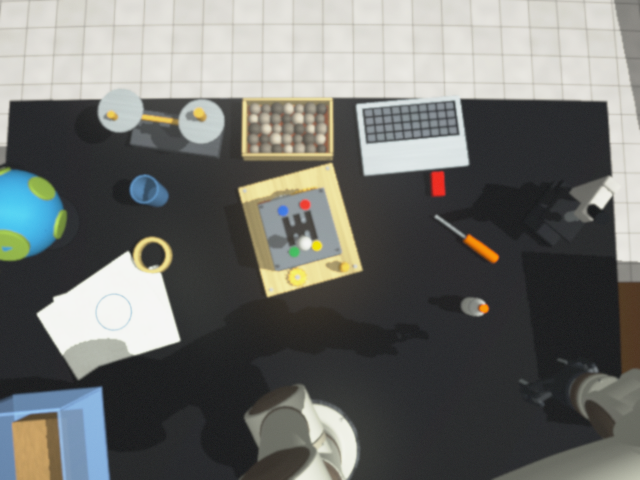

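View pics/side0.png

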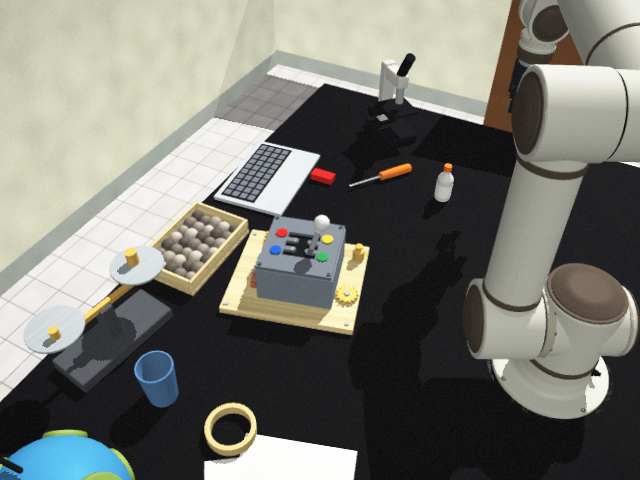

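The top view shows the gearbox at about (300,228) with green near-left at (294,252), yellow near-right at (317,245), blue far-left at (283,211) and red far-right at (305,204). The knob is at (305,242), so it leans towards the robot. In the side view the knob is at (321,222) and green at (322,257). Next I'll measure the pose precisely.

```bash
cat >> h.py <<'E'
HS={"red":[(0,8),(172,180)],"yellow":[(22,33)],"green":[(50,85)],"blue":[(100,125)]}
G={"green":(-52,28),"red":(52,-28),"blue":(52,28),"yellow":(-52,-28)}
def discs(c,im,box):
    x0,y0,x1,y1=box;hsv=cv2.cvtColor(im,cv2.COLOR_RGB2HSV)[y0:y1,x0:x1];o={}
    for n,rs in HS.items():
        m=np.zeros(hsv.shape[:2],np.uint8)
        for a,b in rs:m|=((hsv[...,0]>=a)&(hsv[...,0]<=b)&(hsv[...,1]>130)&(hsv[...,2]>70)).astype(np.uint8)
        k,l,st,ce=cv2.connectedComponentsWithStats(m)
        if k>1:
            i=1+np.argmax(st[1:,4]);o[n]=(ce[i]+[x0,y0],st[i,4])
    return o
def lever(pose,fore,side):  # knob in world; pose=(x,y,yaw)
    x,y,w=pose;g=170*np.array([np.sin(fore)*np.cos(side),np.sin(side)]);z=30+170*np.cos(fore)*np.cos(side)
    return np.array([x+(g[0]*np.cos(w)-g[1]*np.sin(w))/1e3,y+(g[0]*np.sin(w)+g[1]*np.cos(w))/1e3,z/1e3])
def white(im,box):
    x0,y0,x1,y1=box;h=cv2.cvtColor(im,cv2.COLOR_RGB2HSV)[y0:y1,x0:x1]
    m=((h[...,1]<45)&(h[...,2]>165)).astype(np.uint8)
    k,l,st,ce=cv2.connectedComponentsWithStats(m)
    if k<2:return None
    i=1+np.argmax(st[1:,4]);return ce[i]+[x0,y0],st[i]
E
python3 - <<'E'
from h import *
from scipy.optimize import least_squares
np.set_printoptions(precision=4,suppress=True)
B={"top":(262,192,336,264),"side":(255,205,350,275)};obs={};kn={}
for c in B:
    im,d=read_camera(c);obs[c]=discs(c,im,B[c]);kn[c]=white(im,B[c]);print(c,obs[c],kn[c])
    x0,y0,x1,y1=B[c];cv2.imwrite(f"pics/{c}crop.png",cv2.resize(im[y0:y1,x0:x1,::-1],None,fx=7,fy=7,interpolation=cv2.INTER_NEAREST))
def W(p,n):
    x,y,w=p;a,b=np.array(G[n])/1e3;return np.array([x+a*np.cos(w)-b*np.sin(w),y+a*np.sin(w)+b*np.cos(w),.124])
for cs in(["top"],["side"],["top","side"]):
    f=lambda p:np.concatenate([proj(c,W(p,n))-obs[c][n][0] for c in cs for n in obs[c]])
    r=least_squares(f,[.57,.025,.2]);print(cs,r.x,np.abs(r.fun).max())
pose=r.x
for cs in(["top"],["side"],["top","side"]):
    g=least_squares(lambda q:np.concatenate([proj(c,lever(pose,*q))-kn[c][0] for c in cs]),[-.2,0]);print("lever",cs,g.x,g.fun,lever(pose,*g.x))
E
```

```text
top {'red': (array([304.6753, 204.3506]), np.int32(77)), 'yellow': (array([316.2658, 245.4557]), np.int32(79)), 'green': (array([293.8621, 251.5   ]), np.int32(58)), 'blue': (array([282.5556, 210.2222]), np.int32(72))} (array([305.    , 242.8675]), array([ 37,  41,  13,  19, 166], dtype=int32))
side {'red': (array([281.4267, 232.12  ]), np.int32(75)), 'yellow': (array([326.8553, 238.8816]), np.int32(76)), 'green': (array([322.    , 256.5584]), np.int32(77)), 'blue': (array([275.1111, 249.2593]), np.int32(81))} (array([326.4601, 245.1488]), array([ 53,  10,  37,  60, 739], dtype=int32))
['top'] [0.5691 0.0246 0.2675] 0.1065804344565322
['side'] [0.5678 0.0275 0.2672] 0.10468555089934739
['top', 'side'] [0.5687 0.0257 0.2674] 0.6795041388010361
lever ['top'] [-0.2634 -0.0248] [ 0. -0.] [0.5271 0.0099 0.1941]
lever ['side'] [-0.4096  0.2912] [-0. -0.] [0.4932 0.0556 0.1794]
lever ['top', 'side'] [-0.3512  0.1183] [ -8.6838   8.9004  -0.4801 -13.0958] [0.5074 0.0297 0.1885]
```

step_arm:
  steps:
    - [[-1,0,0,0,0,5.45,0],[-1,0,0,0,0,5.45,0],[-1,-0.03,0,0.026,0,0,0],[-1,-0.03,0,0.026,0,0,0],[-1,-0.03,0,0.026,0,0,0],[-1,-0.03,0,0.026,0,0,0],[-1,-0.03,0,0.026,0,0,0],[-1,-0.03,0,0.026,0,0,0],[-1,-0.03,0,0.026,0,0,0],[-1,0,0,0,0,0,0]]

```text
time_s: 2.2
ee_pos: [0.3642, -0.2399, 0.2537]
tool_rot: [-1.324, 1.007, -1.008]
force: [-0.2, -0.7, 1.3]
width: 0.004
```

```bash
cat >> h.py <<'E'
P=(.5687,.0257,.2674)
def rel():
    "TCP in gearbox frame mm, tool axes in gearbox frame"
    s=observe();w=P[2];Rz=R.from_euler("z",-w).as_matrix()
    g=Rz@(np.array(s["ee_pos"])-[P[0],P[1],0]);M=Rz@R.from_rotvec(s["tool_rot"]).as_matrix()
    print("t",round(s["time_s"],2),"tcp gb mm",(g*1e3).round(1),"force gb",(Rz@np.array(s["force"])).round(1),"w",round(s["width"],2));return g,M
E
python3 - <<'E'
from h import *
np.set_printoptions(precision=4,suppress=True)
g,M=rel();print(M, finger_overhang() if callable(finger_overhang) else finger_overhang)
for f in(-.31,-.26,-.2):print(proj("side",lever(P,f,0)),proj("top",lever(P,f,0)))
im,d=read_camera("side");print(white(im,(300,205,350,238)))
E
```

```text
t 2.2 tcp gb mm [-267.5 -202.2  253.7] force gb [-0.3 -0.6  1.3] w 0.0
[[ 0.0034  0.0011  1.    ]
 [-1.      0.0001  0.0034]
 [-0.0001 -1.      0.0011]] 0.022
[324.9274 224.0592] [304.1003 246.664 ]
[321.1444 222.671 ] [303.1244 243.1139]
[316.532  221.1845] [301.9369 238.7967]
(array([327.7564, 226.5559]), array([ 15,  10,  30,  23, 349], dtype=int32))
```

View pics/sidecrop.png

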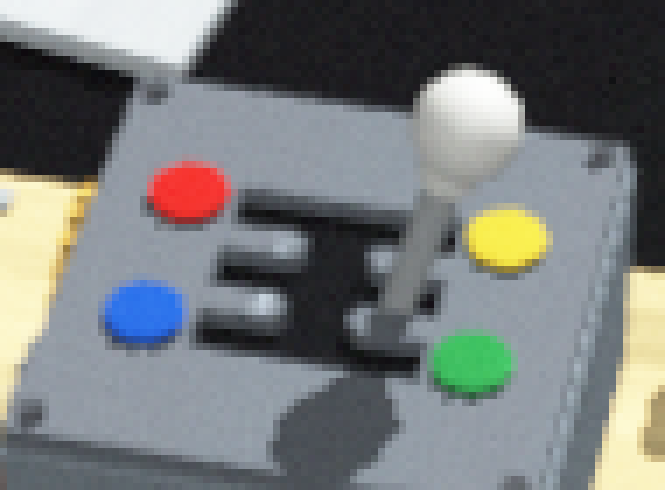

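The side crop shows the knob centred at crop (469,128), which is image (322,223). The lever is at fore about -0.27 in the middle channel.

step_arm:
  steps:
    - [[-1,-0.034,0,0.029,0,0,0],[-1,-0.034,0,0.029,0,0,0],[-1,-0.034,0,0.029,0,0,0],[-1,-0.034,0,0.029,0,0,0],[-1,-0.034,0,0.029,0,0,0],[-1,-0.033,0,0.022,0,0,0],[-1,0,0.025,0,0,0,0],[-1,0,0.025,0,0,0,0],[-1,0,0,0,0,0,0]]

```text
time_s: 3.15
ee_pos: [0.4694, -0.0039, 0.2002]
tool_rot: [-1.327, 1.015, -1.008]
force: [0.1, 0.7, 0.8]
width: -0.001
```

Run:
```python
from h import *
rel()
for c,b in(("top",(262,192,336,264)),("side",(230,160,380,275))):
    im,d=read_camera(c);x0,y0,x1,y1=b;cv2.imwrite(f"pics/{c}1.png",cv2.resize(im[y0:y1,x0:x1,::-1],None,fx=5,fy=5,interpolation=cv2.INTER_NEAREST))
```

```text
t 3.15 tcp gb mm [-103.6   -2.3  200.2] force gb [0.2 0.7 0.8] w -0.0
```

View pics/side1.png

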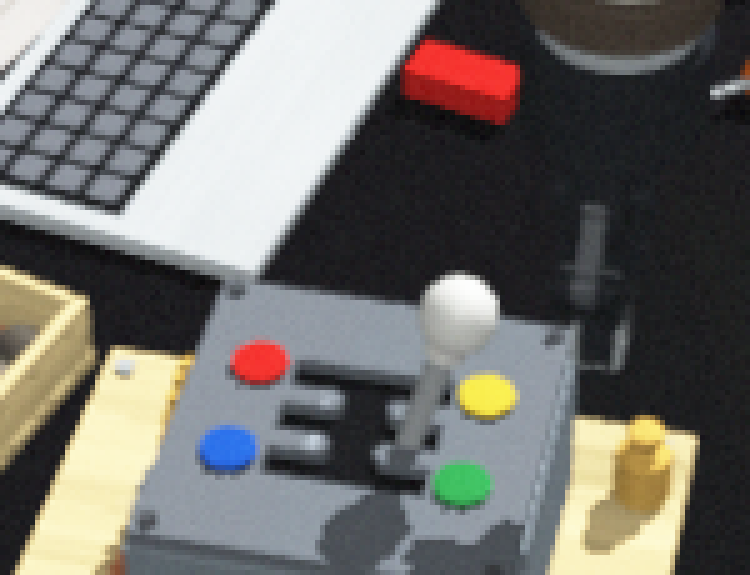

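The side view shows the shut fingers hanging at crop (600,310), clear on the robot side of the knob at (460,312). I'll push the lever towards neutral, stopping short so I can calibrate.

step_arm:
  steps:
    - [[-1,-0.002,0,0.012,0,0,0],[-1,0,0,0.012,0,0,0],[-1,0,0,0.006,0,0,0],[-1,0,0,0.006,0,0,0],[-1,0,0,0.006,0,0,0],[-1,0,0,0.006,0,0,0],[-1,0,0,0.006,0,0,0],[-1,0,0,0.006,0,0,0],[-1,0,0,0,0,0,0],[-1,0,0,0,0,0,0]]

```text
time_s: 4.25
ee_pos: [0.528, 0.0146, 0.2031]
tool_rot: [-1.324, 1.011, -1.01]
force: [0.4, -0.4, -0.3]
width: -0.002
```

```bash
cat >> h.py <<'E'
def fit(tag,show=()):
    from scipy.optimize import least_squares
    for c,b in(("top",(262,192,336,264)),("side",(255,185,350,275))):
        im,d=read_camera(c);x0,y0,x1,y1=b
        if c in show:cv2.imwrite(f"pics/{c}{tag}.png",cv2.resize(im[y0:y1,x0:x1,::-1],None,fx=6,fy=6,interpolation=cv2.INTER_NEAREST))
        cr=im[y0:y1,x0:x1,::-1];g=cv2.resize(cv2.cvtColor(cr,cv2.COLOR_BGR2GRAY),None,fx=6,fy=6,interpolation=cv2.INTER_CUBIC)
        r=(42,56) if c=="side" else (40,54)
        h=cv2.HoughCircles(cv2.GaussianBlur(g,(9,9),2),cv2.HOUGH_GRADIENT,1,40,param1=80,param2=12,minRadius=r[0],maxRadius=r[1])
        for q in ([] if h is None else h[0][:3]):
            px=q[:2]/6+[x0,y0]-.4;v=g[int(q[1]),int(q[0])]
            if v<130:continue
            f=least_squares(lambda t:proj(c,lever(P,*t))-px,[-.1,.0]);print(c,px.round(1),"fore/side",f.x.round(3),"cost",round(f.cost,2),"val",v,"r",round(q[2]/6,1))
E
python3 - <<'E'
from h import *
rel();fit("2",("side",))
E
```

```text
t 4.25 tcp gb mm [-42.2   0.  203.1] force gb [ 0.3 -0.5 -0.3] w -0.0
side [327.2 234.5] fore/side [-0.375  0.146] cost 0.0 val 198 r 8.0
```

View pics/side2.png

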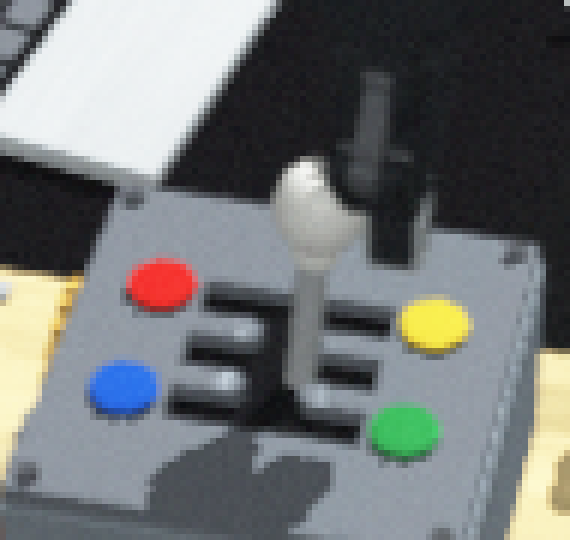

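The side view shows the knob at crop (323,204), image (309,219). That gives fore about -0.09, with the finger pressed on its robot side. It needs about 16 mm more to reach neutral.

step_arm:
  steps:
    - [[-1,0,0,0.004,0,0,0],[-1,0,0,0.004,0,0,0],[-1,0,0,0.004,0,0,0],[-1,0,0,0.003,0,0,0],[-1,0,0,0,0,0,0],[-1,0,0,0,0,0,0]]

```text
time_s: 4.95
ee_pos: [0.5424, 0.0185, 0.2032]
tool_rot: [-1.324, 1.011, -1.01]
force: [-1.4, -0.3, 0.4]
width: 0.004
```

```bash
python3 -c "
from h import *
rel()"
```

```text
t 4.95 tcp gb mm [-27.3  -0.  203.2] force gb [-1.4  0.1  0.4] w 0.0
```

step_arm:
  steps:
    - [[-1,0,0,-0.015,0,0,0],[-1,0,0,-0.015,0,0,0],[-1,0.03,0,0,0,0,0],[-1,0.03,0,0,0,0,0],[-1,0,0,0.02,0,0,0],[-1,0,0,0.02,0,0,0],[-1,0,0,0.017,0,0,0],[-1,0,0,0,0,0,0],[-1,0,0,0,0,0,0]]

```text
time_s: 5.85
ee_pos: [0.5839, -0.0323, 0.2029]
tool_rot: [-1.324, 1.011, -1.01]
force: [-0.4, -0.4, -1.0]
width: 0.004
```

Run:
```python
from h import *
rel();fit("3",("side","top"))
a=cv2.imread("pics/side3.png");b=cv2.imread("pics/top3.png");b=cv2.copyMakeBorder(b,0,a.shape[0]-b.shape[0],0,0,0);cv2.imwrite("pics/both3.png",cv2.resize(np.hstack([a,b]),None,fx=.78,fy=.78))
for f in(-.05,0,.05):print(f,proj("side",lever(P,f,0)),proj("top",lever(P,f,0)))
```

```text
t 5.85 tcp gb mm [ -0.7 -60.  202.9] force gb [-0.5 -0.3 -1. ] w 0.0
side [301.2 218.4] fore/side [-0.007  0.01 ] cost 0.0 val 201 r 8.4
side [327.4 235.5] fore/side [-0.381  0.159] cost 0.0 val 225 r 7.1
side [298.4 264.2] fore/side [-0.128  0.635] cost 0.0 val 155 r 9.0
-0.05 [304.79115608 218.36692622] [298.93074069 227.87923813]
0 [300.85526669 217.72319455] [297.92986385 224.24819675]
0.05 [296.92961961 217.23057854] [296.93589792 220.6441401 ]
```

View pics/both3.png

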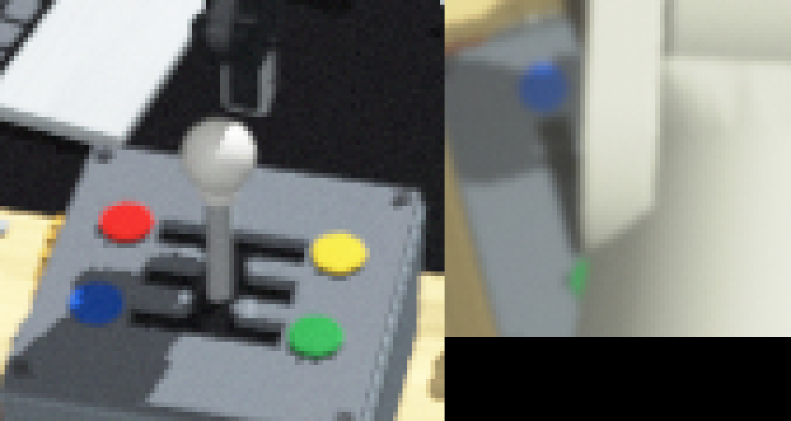

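The side view shows the knob at image (301,218), so fore is about -0.007 (neutral), with the fingers clear on its far-right side. The top view is blocked by the arm. Next I'll push towards +y.

step_arm:
  steps:
    - [[-1,-0.01,0,0,0,0,0],[-1,-0.01,0,0,0,0,0],[-1,-0.008,0,0,0,0,0],[-1,-0.007,0,0,0,0,0],[-1,-0.007,0,0,0,0,0],[-1,-0.007,0,0,0,0,0],[-1,-0.007,0,0,0,0,0],[-1,-0.007,0,0,0,0,0],[-1,-0.007,0,0,0,0,0],[-1,0,0,0,0,0,0]]

```text
time_s: 6.95
ee_pos: [0.5654, 0.036, 0.2031]
tool_rot: [-1.324, 1.011, -1.01]
force: [0.1, -1.4, -0.3]
width: 0.003
```

Run:
```python
from h import *
rel();fit("4",("side",))
```

```text
t 6.95 tcp gb mm [ -0.4  10.8 203.1] force gb [-0.3 -1.3 -0.3] w 0.0
side [295.7 232.4] fore/side [0.01  0.243] cost 0.0 val 191 r 9.2
side [311.  241.8] fore/side [-0.21   0.324] cost 0.0 val 161 r 7.3
side [326.7 235.4] fore/side [-0.372  0.161] cost 0.0 val 223 r 7.3
```

View pics/side4.png

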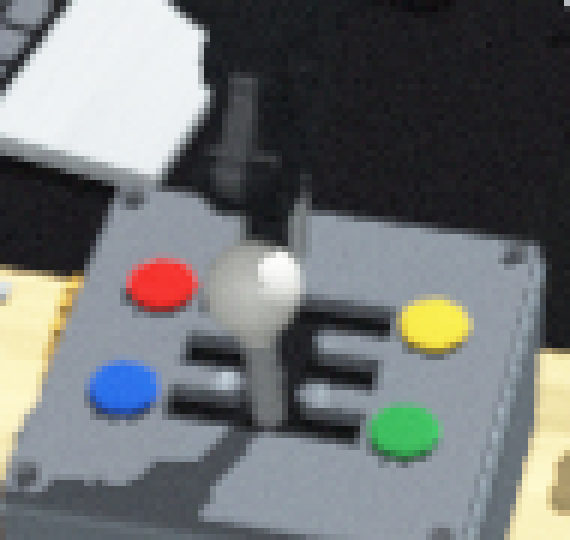

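The side view shows the knob at crop (254,288), with side about +0.25 and fore about 0.01. The stem is almost in the left channel, so I'll go about 10 mm further.

step_arm:
  steps:
    - [[-1,-0.004,0,0,0,0,0],[-1,-0.003,0,0,0,0,0],[-1,-0.002,0,0,0,0,0],[-1,0,0,0,0,0,0],[-1,0,0,0,0,0,0]]

```text
time_s: 7.55
ee_pos: [0.5633, 0.0439, 0.2033]
tool_rot: [-1.324, 1.011, -1.011]
force: [2.3, -1.5, -0.7]
width: 0.001
```

Run:
```python
from h import *
rel();fit("5",("side",))
```

```text
t 7.55 tcp gb mm [ -0.4  19.  203.3] force gb [ 1.8 -2.1 -0.7] w 0.0
side [296.7 235.8] fore/side [-0.014  0.289] cost 0.0 val 221 r 7.6
side [308.8 227.4] fore/side [-0.132  0.133] cost 0.0 val 153 r 7.2
```

step_arm:
  steps:
    - [[-1,0.02,0,0,0,0,0],[-1,0.015,0,0,0,0,0],[-1,0,0,0.025,0,0,0],[-1,0,0,0.025,0,0,0],[-1,-0.022,0.004,0,0,0,0],[-1,-0.022,0.004,0,0,0,0],[-1,-0.022,0,0,0,0,0],[-1,0,0,0,0,0,0],[-1,0,0,0,0,0,0]]

```text
time_s: 8.55
ee_pos: [0.6036, 0.0868, 0.1954]
tool_rot: [-1.324, 1.01, -1.01]
force: [-0.1, -0.1, 0.7]
width: 0.005
```

Run:
```python
from h import *
rel();fit("6",("side",))
```

```text
t 8.55 tcp gb mm [ 49.8  49.8 195.4] force gb [-0.1 -0.1  0.7] w 0.0
side [295.7 236. ] fore/side [-0.002  0.293] cost 0.0 val 212 r 8.4
side [327.2 235.2] fore/side [-0.378  0.155] cost 0.0 val 217 r 7.3
```

View pics/side6.png

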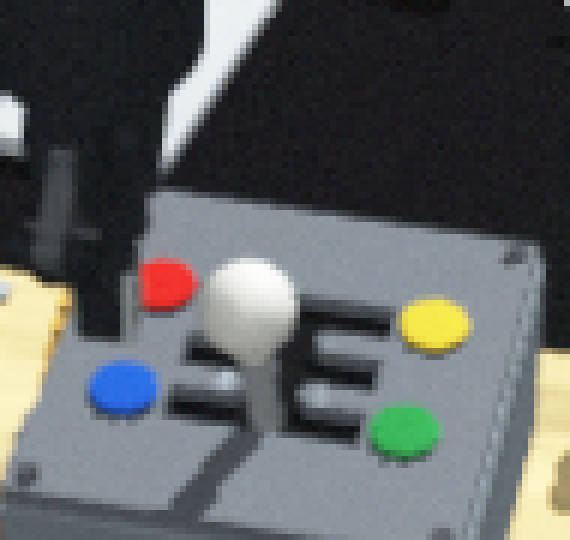

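The side view shows the stem in the left channel, with the knob at crop (250,308), fore about 0 and side about 0.29. The finger stands on the far side at crop (105,300). Now I'll push towards green.

step_arm:
  steps:
    - [[-1,0,0,-0.01,0,0,0],[-1,0,0,-0.01,0,0,0],[-1,0,0,-0.007,0,0,0],[-1,0,0,-0.007,0,0,0],[-1,0,0,-0.007,0,0,0],[-1,0,0,-0.007,0,0,0],[-1,0,0,-0.007,0,0,0],[-1,0,0,-0.006,0,0,0],[-1,0,0,-0.003,0,0,0],[-1,0,0,0,0,0,0]]

```text
time_s: 9.65
ee_pos: [0.5413, 0.0701, 0.1953]
tool_rot: [-1.324, 1.011, -1.01]
force: [1.2, 0.7, -1.0]
width: 0.001
```

Run:
```python
from h import *
rel();fit("7",("side",))
```

```text
t 9.65 tcp gb mm [-14.7  50.  195.3] force gb [ 1.3  0.4 -1. ] w 0.0
side [316.2 240. ] fore/side [-0.265  0.279] cost 0.0 val 229 r 7.5
```

View pics/side7.png

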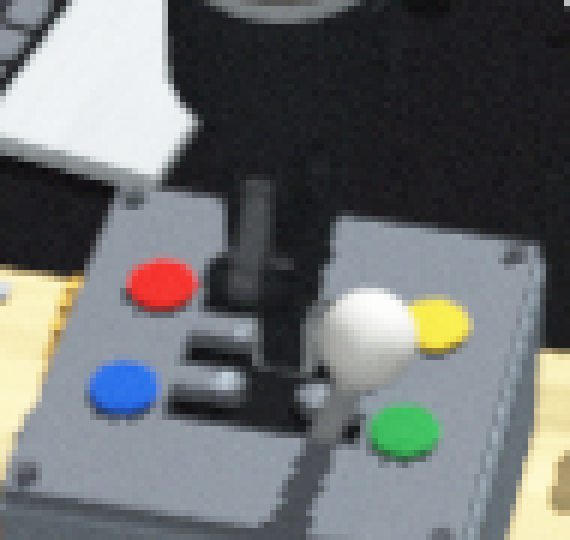

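The side view shows the knob at crop (367,338), with fore about -0.26. It has a few mm left to the stop.

step_arm:
  steps:
    - [[-1,0,0,-0.004,0,0,0],[-1,0,0,-0.003,0,0,0],[-1,0,0,-0.003,0,0,0],[-1,0,0,0,0,0,0],[-1,0,0,0,0,0,0]]

```text
time_s: 10.25
ee_pos: [0.5323, 0.0676, 0.1952]
tool_rot: [-1.323, 1.01, -1.011]
force: [5.2, 1.1, -3.6]
width: 0.0
```

Run:
```python
from h import *
rel();fit("8")
```

```text
t 10.25 tcp gb mm [-24.   50.  195.2] force gb [ 5.3 -0.4 -3.6] w 0.0
side [336.5 254.2] fore/side [-0.577  0.334] cost 0.0 val 147 r 7.2
```

Resistance has risen to about 5 N where the stop should be. One small nudge more, then I'll back off and lift.

step_arm:
  steps:
    - [[-1,0,0,-0.002,0,0,0],[-1,0,0,0,0,0,0]]

```text
time_s: 10.55
ee_pos: [0.5313, 0.0672, 0.1952]
tool_rot: [-1.321, 1.009, -1.012]
force: [10.3, 2.2, -6.7]
width: -0.004
```

step_arm:
  steps:
    - [[-1,0,0,0.015,0,0,0],[-1,0,0,0.03,0,0,0],[-1,0,-0.04,0,0,0,0],[-1,0,-0.04,0,0,0,0],[-1,0.05,-0.01,0,0,0,0],[-1,0.05,0,0,0,0,0],[-1,0.05,0,0,0,0,0],[-1,0.05,0,0,0,0,0],[-1,0.05,0,0,0,0,0],[-1,0,0,0,0,0,0]]

```text
time_s: 11.55
ee_pos: [0.6391, -0.167, 0.283]
tool_rot: [-1.324, 1.017, -1.013]
force: [0.3, 0.8, -0.6]
width: -0.002
```

Run:
```python
from h import *
rel();fit("9",("side","top"))
a=cv2.imread("pics/side9.png");b=cv2.imread("pics/top9.png");b=cv2.copyMakeBorder(b,0,a.shape[0]-b.shape[0],0,0,0);cv2.imwrite("pics/both9.png",cv2.resize(np.hstack([a,b]),None,fx=.78,fy=.78))
for q in((-.25,.29),(-.31,.29),(-.31,.31)):print(q,proj("side",lever(P,*q)),proj("top",lever(P,*q)))
```

```text
t 11.55 tcp gb mm [  17.  -204.5  283. ] force gb [ 0.5  0.7 -0.6] w -0.0
side [319.7 241.7] fore/side [-0.314  0.284] cost 0.0 val 227 r 7.7
side [297.8 265. ] fore/side [-0.123  0.646] cost 0.0 val 157 r 8.8
(-0.25, 0.29) [314.79672395 240.39050403] [282.1027881 247.5819846]
(-0.31, 0.29) [319.26798532 242.00153463] [283.26218797 251.63642029]
(-0.31, 0.31) [318.80003474 243.39704442] [281.8742851  251.91064841]
```

View pics/both9.png

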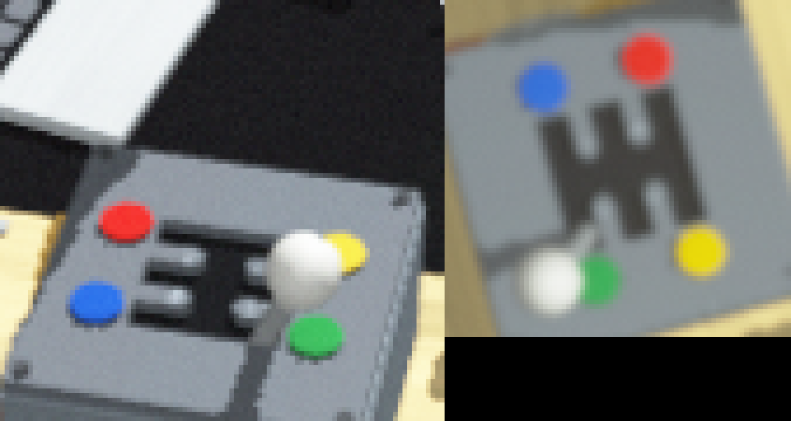

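Both views show the lever fully home in the green slot. The knob is at side (320,242) and top (285.5,252), and the arm is clear.

```bash
python3 -c "
from h import *
job_done()"
```

```text
the job is handed in; nothing more can be done
```

The lever is in the green slot (the near-left corner), and I handed the job in at about 11.6 s of the 54 s allowed.

With the fingers shut, I pushed the knob from outside in three moves:
1. Fore to neutral.
2. Left along the cross channel.
3. Back into the green slot until it met the stop, at about 12 N.

**Last checks:** the side camera put the lever at fore about -0.31 and side about +0.28. The required leans are 0.25 and 0.22. The top picture, read by eye, agreed. The arm was clear of everything and the force reading was near zero.

**Disagreements:** the circle fit gave false hits while the fingers hid part of the knob, including one reading of -0.58. I ignored those and re-measured after backing off. The two cameras differ by about 3 mm on the gearbox's position.

I did not measure the loose things again at the end. The arm's path stayed well above them.

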